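# Raise and hold the rod of a copy-holder stand

### The job

Unlock the copy-holder stand by swinging its latch fully open, then take the rod by the clip head and draw it straight up out of its sleeve, without forcing it, until the groove cut round the rod stands about one centimetre above the sleeve; do not pull it all the way out. Finish while still gripping the rod and holding it still at that height, so that someone else can tighten it. Keep the foot of the stand flat on the desk where it stands and leave the other things on the desk alone.

Things in the scene. Friction and masses are not known exactly. Their poses are not given: they have to be found in the camera images.
- stand: Loose, heavy (2.2 kg) copy-holder stand: dark round foot (120 diameter, 12 high), upright grey square sleeve (40 x 40, its top 100 above the desk). Origin: centre of the foot's underside, on the sleeve's axis; z up, x and y square to the sleeve's faces. A square bore 18 x 18 runs down the sleeve's axis. The latch pin stands beside the sleeve at its +y side, 36 from the axis.
- mouth (a point): Centre of the bore's mouth, at the top of the sleeve, 100 above the stand's origin.
- pin (a point): Point on the upright axis about which the latch swings, 36 to +y of the sleeve's axis, at the underside of the latch, 110.5 above the stand's origin.
- latch (a joint): Flat steel latch (12 wide, top 116.5 above the desk) swinging level about the pin; about 1 N at the thumb post; stays where left. Starts shut at 0 to 0.25 rad: its tongue blocks the rod's collar, its arm with the post points to the stand's +y, away from the rod. Grows counterclockwise from above, the post moving towards the stand's -x; stop at 1.6. Fully open: over 1.2.
- latch_post (a point): Thumb post of the latch: upright black round pin, 10 diameter, 30 high, 50 from the pin's axis. This point is on its axis, 10 below its top, 136.5 above the desk. At latch angle a it lies at (-50 sin a, 50 cos a) from the pin in the stand's x, y.
- rod: Loose square rod, about 0.3 kg: tail 16 x 16, 86 long, in the sleeve's bore (1 play all round), a dark collar 36 x 36 x 8 resting on the sleeve, a neck 16 x 16, 22 long, and a black clip head on top. Origin: on the axis at the collar's underside (at the mouth when fully down); z up along the rod, x and y square to its faces and along the stand's x and y.
- rod_groove (a point): Middle of the dark groove (6 wide) cut round the rod's tail, 38 below the collar's underside; hidden in the bore until the rod is raised 41.
- rod_head (a point): Where to grip the clip head, 47 above the rod's origin. The head is 30 along the rod's x, 22 along its y, from 30 to 65 above the rod's origin, with an open slot 6 wide along x in its top 10. Grip it across y (22).
- stapler: Bystander: pale green stapler, 128 x 36 x 42 high, to the right of the stand, by the row of books.
- mug: Bystander: mug, 102 high, 85 across, handle at the side, behind the stand.
- tape_roll: Bystander: roll of paper tape lying flat, 65 diameter, 19 high; beyond the stand to the left, or in front of the stand to the right.
- eraser: Bystander: eraser 46 x 21 x 13 high; in the other of these two places.
Not all that is in view belongs to the job. Leave any orange look-alike of the rod alone.

How it is judged (in metres and radians):
On the way:
1. the latch is swung fully open (over 1.2 rad) with the rod still down (value of joint latch above 1.2 rad and z of rod in the frame of mouth below 0.01 m), for 0.2 s.
At the end, for the whole second after the job is handed in: Latch open beyond 1.2 rad; rod gripped (over 2 N), still, its groove's middle 3 to 22 mm above the sleeve's mouth, in line with the sleeve within 0.07 rad and pressing on the stand with under 15 N; stand flat on the desk (raised under 3 mm, tilted under 0.03 rad) (value of joint latch above 1.2 rad and z of rod_groove in the frame of mouth between 0.003 and 0.022 m and angle between the z axis of rod and the z axis of stand, either way round below 0.07 rad and linear speed of rod below 0.01 m/s and contact force between the fingers and rod above 2 N and contact force between rod and stand below 15 N and height (world z) of stand below 0.003 m and angle between stand's own z axis and vertical below 0.03 rad); the arm keeps its last pose, push and grip.
It fails at once if the rod is pulled (almost) all the way out (z of rod in the frame of mouth above 0.078 m).
It fails at once if the stand is lifted over 8 mm (height (world z) of stand above 0.008 m).
It fails at once if the stand is tipped over 0.12 rad (angle between stand's own z axis and vertical above 0.12 rad).
It fails at once if the stand is shifted over 40 mm (distance of stand from where it was at the start of the episode above 0.04 m).
It fails at once if a bystander is moved over 30 mm (distance of any of stapler, mug, tape_roll, eraser from where it was at the start of the episode above 0.03 m).
It also fails if it takes over 48 s, if anything falls off the work surface, if the arm or the gripper's body presses on something with over 40 N, if the wrist force passes 120 N, or if a joint passes its speed limit or range.

### The arm

A 6-joint arm with a two-finger parallel gripper is mounted at the origin on the work surface; the furniture and walls round the work are solid. World frame = base frame: x ahead of the robot, y to its left, z up, the work surface at z = 0. Lengths are in mm, angles in rad, forces in N, time in s.
With the tool pointing down it reaches from about 275 to 875 mm from the base axis. Payload 12.5 kg.
Tool frame: the origin (TCP) lies at the very end of the fingers, on their centre line; the grasp point (between the pads) lies 19 mm behind it (bot.pinch_z is the distance from the TCP to the grasp point, in mm); z points along the fingers, y is the direction in which the jaws open and shut (so a half turn about z gives the same grasp; the last joint's range is limited). The gripper opens to 85 mm and grips with 20 to 120 N. Pads are 22 mm wide; open, the fingers measure 114 mm over their backs; the gripper's body (76 mm by 85 mm) begins 54 mm behind the grasp point. The pads swing forward as they close: fully open they stand 13 mm farther back than shut.
Start: joints at [-1.338, 0.351, 1.652, -0, 1.139, -0.085], TCP at [171.882, -522.438, 231.29] pointing down, gripper open.
Joint ranges: [-2.75, 2.75], [-0.79, 2.1], [0.01, 2.65], [-1.57, 4.71], [0.07, 3.14], [-2.87, 2.87]. Speed limits (rad/s): [2.22, 2.22, 2.79, 3.14, 3.14, 3.14].

### API

Orientations are given as [roll, pitch, yaw] about the fixed x, y, z axes, in that order (R = Rz(yaw) Ry(pitch) Rx(roll)).
In Python, from bench import bot gives the robot as it stands.
- The arm moves only by the tool drive_tool, never from a script. Its argument "increments" is a list of rows, each a list of 7 numbers: the turn, a rotation vector about the tool's x, y, z in degrees, then the shift along the tool's x, y, z in cm, then the finger opening in cm, from 0 to 8.54. A call has 1 to 8 rows; each row shifts and turns the commanded pose from where the row before left it, along the tool's axes as they then stand; what a row does not reach is not made up. A row lasts 1/12 s, in which the tool goes at most 41.7 mm and 7.16 degrees, less where a joint would pass 70% of its speed; a pose out of reach is approached as far as the arm can. A call is refused whole if a number of a shift passes 4.17 or a number of a turn 7.16, either way. A call with a gripper value outside its range is refused whole. The fingers move at their own pace and stop on an object; "newtons" is the grip in N (left out, the last holds). Time passes only in rows, so rows that do not move let the fingers close. It gives the time, the measured TCP pose, the force and the opening at its end, in the units of the state.
- bot.read_state(): the state, without advancing time (a new reading comes with each control period).
- bot.capture(name): name is "scene" or "top" or "wrist"; returns the picture (384x512x3 uint8, blue, green, red); there is no depth.
- bot.calibration(name): a dict with "fx", "fy", "cx", "cy" (pixels), "T" (4x4, takes a point from camera to world coordinates). Camera axes: x right, y up, looking along -z (the intrinsics and any distortion apply to the point x, -y, -z); pixel columns grow to the right and rows downward; lengths in mm; the calibration is good to about 2 mm. A picture is of the moment at which its call begins: read the wrist's pose just before it. calibration takes no time and is no camera call; for the wrist camera it gives the pose at the moment of the call.
- bot.finish_job(): hands the job in, once; it reports no verdict.
Trained networks look in the newest picture that a camera, given by its name, has taken for a name from the list of things; names that differ only in an ending like _2 or _b are one class to them, and where a whole thing is asked for, a point or a joint stands for the part that bears it (a point fixed in the world has none). Each returns a list of dicts, best first, with "p" (0 to 1); they miss things now and then, are a little off and sometimes report something else, mostly with a low value. They report only what shows in the picture. A call takes as long as a camera call. They do not tell look-alikes from the thing itself.
- bot.outline_of(target, camera): "mask" (384x512 bool, what is visible of it) and "extent" ([centre column, centre row, width, height] in pixels, round what is visible of it).
The state is a dict: "time": time; "joint_pos": joint angles; "qvel": joint speeds; "effort": joint torques, N m; "eef_pos": TCP position; "tool_rot": TCP orientation; "wrist_force": force on the tool from outside, world axes, zero at the start; "ft_torque": the same for the moment, N m; "grip_width": finger opening in mm.
Only numpy, scipy, OpenCV 4.12 (cv2) and the standard library are available. Lean on these libraries where they do the work, as an engineer would, in place of code of your own. Each camera call takes 0.05 s, during which the arm holds its last target.

## Working session

There is one attempt and no reset: what is moved stays moved. The work goes in short steps, Python scripts to look and compute and a tool call to move; the robot and the scene stay as the last step left them, time stands still between calls to the robot, and variables do not carry over. Pictures are saved under pics/ and viewed, and the job is handed in when it is done.

Besides the shell and the picture viewer there is one more tool, called after ">>>" by a JSON object that holds its "api" and its "payload", one argument or row to a line. drive_tool: Moves the arm, as the interface text tells. Its arguments: {"type":"object","properties":{"increments":{"type":"array"},"newtons":{"type":"number"}},"required":["increments"]}

```bash
mkdir -p pics; ls; python3 - <<'E'
from bench import bot
import cv2,numpy as np
print(bot.read_state())
for n in("scene","top"):
    im=bot.capture(n); cv2.imwrite(f"pics/{n}0.png",im)
    c=bot.calibration(n); print(n,c)
E
```

```text
pics
{'time': 0.0, 'joint_pos': array([-1.33760046e+00,  3.51255511e-01,  1.65244094e+00,  6.24300206e-06,
        1.13908029e+00, -8.46002491e-02]), 'qvel': array([-6.19079744e-04,  6.12009890e-05,  4.50259112e-05,  1.88413855e-03,
       -1.32261353e-03,  4.99145285e-04]), 'effort': array([ 1.23640046e-05, -5.06103122e+01, -2.91407865e+01, -1.01834612e-04,
        4.54282301e-03,  3.78033690e-05]), 'eef_pos': array([ 171.80870948, -522.12490143,  230.74145482]), 'tool_rot': array([-3.14041328e+00, -1.05701693e-04,  3.17793441e-01]), 'wrist_force': array([0.35156697, 0.04359576, 1.0854622 ]), 'ft_torque': array([ 0.04402317, -0.02619909, -0.04832806]), 'grip_width': 85.518119577102}
scene {'fx': 477.8384119557673, 'fy': 477.8384119557673, 'cx': 251.57356903297642, 'cy': 182.4731939322778, 'T': array([[-7.64840243e-01,  3.98601345e-01, -5.06099170e-01,
        -7.59643366e+01],
       [-6.44117942e-01, -4.87141148e-01,  5.89750437e-01,
         6.90559667e+02],
       [-1.14664136e-02,  7.77052424e-01,  6.29331432e-01,
         8.78859610e+02],
       [ 0.00000000e+00,  0.00000000e+00,  0.00000000e+00,
         1.00000000e+00]])}
top {'fx': 377.50010360869726, 'fy': 377.50010360869726, 'cx': 253.23063226062172, 'cy': 195.00591540185647, 'T': array([[-8.70161400e-03,  9.97749090e-01, -6.64908611e-02,
         4.65468403e+02],
       [-9.99687385e-01, -7.12133361e-03,  2.39670474e-02,
        -2.51344550e+01],
       [ 2.34395962e-02,  6.66786270e-02,  9.97499146e-01,
         9.51419468e+02],
       [ 0.00000000e+00,  0.00000000e+00,  0.00000000e+00,
         1.00000000e+00]])}
```

View pics/scene0.png

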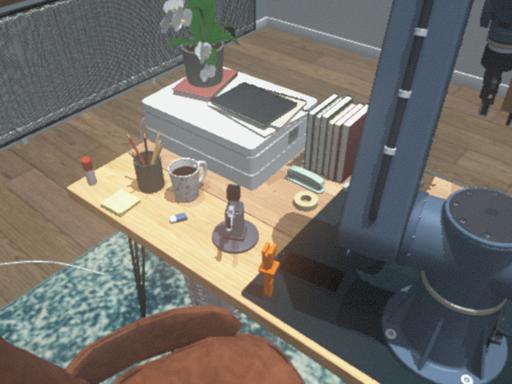

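View pics/top0.png

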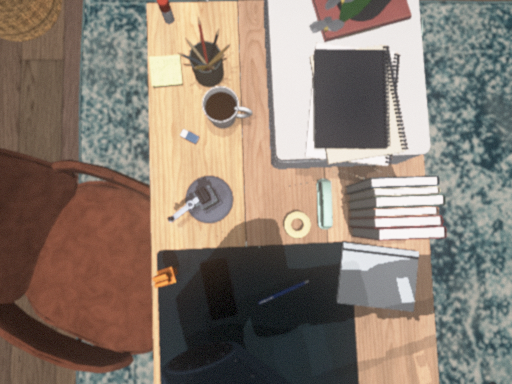

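The scene picture shows the stand near (235,225) and the orange decoy at (268,265). In the top view, the stand is at (210,200) and its latch points left and slightly down, to about (172,218). I'll zoom in and outline it next.

```bash
cat > h.py <<'E'
from bench import bot
import cv2,numpy as np
def ray(n,u,v,c=None):
    c=c or bot.calibration(n); T=np.array(c["T"])
    d=np.array([(u-c["cx"])/c["fx"],-(v-c["cy"])/c["fy"],-1.]); return T[:3,3],T[:3,:3]@d
def atz(n,u,v,z,c=None):
    o,d=ray(n,u,v,c); return o+d*(z-o[2])/d[2]
def proj(n,P,c=None):
    c=c or bot.calibration(n); T=np.array(c["T"]); p=T[:3,:3].T@(np.asarray(P,float)-T[:3,3])
    return np.array([c["cx"]+c["fx"]*p[0]/-p[2], c["cy"]-c["fy"]*p[1]/-p[2]])
E
python3 - <<'E'
from h import *
for n,(x0,y0,x1,y1) in {"scene":(190,160,290,285),"top":(150,160,250,240)}.items():
    im=bot.capture(n)
    cr=im[y0:y1,x0:x1]; cv2.imwrite(f"pics/{n}1.png",cv2.resize(cr,None,fx=4.8 if n=="scene" else 7,fy=4.8 if n=="scene" else 7,interpolation=cv2.INTER_CUBIC))
    for t in("stand","latch","latch_post","rod","rod_head","tape_roll","eraser","stapler","mug"):
        for r in bot.outline_of(t,n)[:2]:
            m=np.argwhere(r["mask"]); print(n,t,round(r["p"],2),np.round(r["extent"],1),m.mean(0)[::-1].round(1),len(m))
E
```

```text
scene stand 0.96 [237.2 228.2  43.8  45.8] [234.7 233. ] 1515
scene stand 0.74 [307.5 179.8  34.7  25.2] [306.1 179.3] 598
scene latch 0.61 [229.1 217.9   5.7  25.1] [229.5 217.9] 144
scene latch_post 0.73 [232.4 217.3   6.1  28.4] [229.5 217. ] 124
scene rod 0.82 [268.9 268.7  18.6  55.8] [268.3 267.6] 621
scene rod 0.68 [232.8 196.6  15.6  27.9] [234.1 196.7] 279
scene rod_head 0.95 [269.8 268.9  19.3  57.9] [268.2 266.8] 646
scene rod_head 0.72 [234.3 197.2  17.7  24.6] [233.5 197.5] 372
scene tape_roll 0.61 [304.8 200.3  24.9  19.5] [305.2 200.9] 401
scene tape_roll 0.22 [227.3 218.6   9.3  24.1] [229.5 218.5] 152
scene eraser 0.7 [180.4 218.8  19.7   9.7] [177.7 217.6] 150
scene stapler 0.77 [307.8 179.9  37.1  24.8] [306.  179.2] 609
scene mug 0.63 [186.8 180.4  35.5  43.1] [186.2 178.2] 1259
top stand 0.55 [202.2 202.4  65.9  47.8] [207.9 201.2] 1703
top latch 0.55 [183.4 212.1  26.1  25.1] [183.4 210. ] 216
top latch 0.48 [203.1 197.1  24.1  17.2] [204.1 196.9] 294
top latch_post 0.66 [183.4 211.2  32.1  24.2] [183.9 209.7] 239
top latch_post 0.49 [201.1 198.7  67.1  48.5] [207.5 201.3] 1662
top rod 0.93 [164.9 277.6  19.   20.5] [164.6 276.6] 345
top rod 0.67 [204.4 196.3  20.4  17.2] [204.5 196.6] 265
top rod_head 0.76 [202.9 196.3  17.9  24.2] [204.9 196.6] 256
top rod_head 0.75 [167.1 277.   23.   18.3] [164.8 277.3] 348
top tape_roll 0.82 [297.6 225.4  29.1  30.7] [296.8 224.4] 506
top tape_roll 0.28 [182.8 211.6  28.   28.9] [183.7 209.7] 232
top eraser 0.5 [190.7 138.   20.   12.2] [189.9 136.5] 158
top stapler 0.83 [323.9 204.4  13.5  50.3] [324.6 203.9] 720
top mug 0.66 [184.3 209.1  27.6  23.3] [184.2 209.4] 188
top mug 0.59 [230.1 108.8  52.3  43. ] [222.5 107.3] 1309
```

View pics/scene1.png

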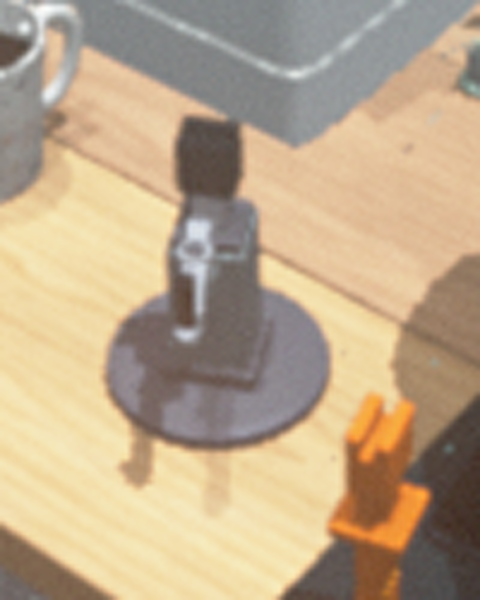

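View pics/top1.png

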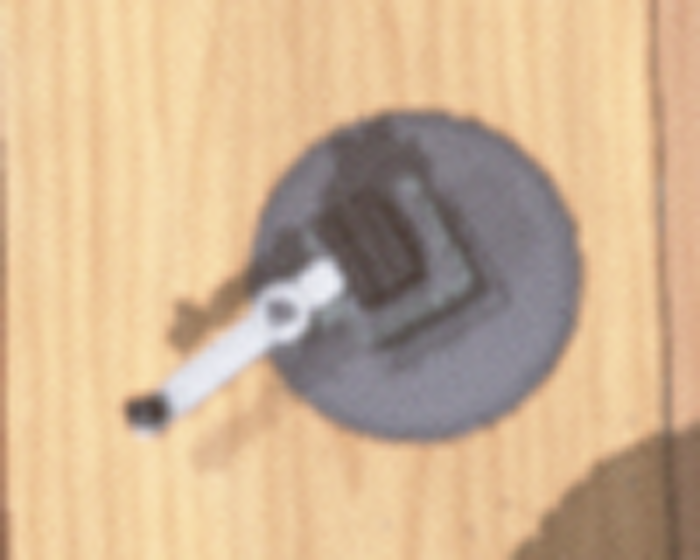

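```bash
python3 - <<'E'
from h import *
f=atz("top",150+417/7,160+275/7,12);pin=atz("top",150+283/7,160+310/7,117);po=atz("top",150+147/7,160+411/7,146)
hd=atz("top",150+372/7,160+245/7,165)
print("foot",f,"pin",pin,"post",po,"head",hd)
print("foot-scene",atz("scene",190+218/4.8,160+365/4.8,12), "pin sc",atz("scene",190+193/4.8,160+250/4.8,117),"head sc", atz("scene",190+210/4.8,160+130/4.8,165))
y=pin-f; print(np.hypot(*y[:2]), np.degrees(np.arctan2(y[1],y[0]))); y=po-pin; print(np.hypot(*y[:2]), np.degrees(np.arctan2(y[1],y[0])))
for q in((345,185),(425,275),(370,305),(320,225)): print(atz("top",150+q[0]/7,160+q[1]/7,165)[:2])
print("sleeve", [atz("top",150+q[0]/7,160+q[1]/7,100)[:2] for q in((413,183),(480,275),(375,340))])
for n,q in(("tape",(297,224.4)),("eraser",(190,136.5)),("decoy",(165,277)),("mug",(222,107))): print(n,atz("top",*q,20))
E
```

```text
foot [518.19925609  60.95629167  12.        ] pin [501.58216457  93.42604464 117.        ] post [470.04758431 130.25594463 146.        ] head [518.64603074  60.27708945 165.        ]
foot-scene [513.93215964  69.0845013   12.        ] pin sc [504.28629817  93.24011829 117.        ] head sc [519.42173377  61.25035405 165.        ]
36.47482129530427 117.10206885473023
48.48578435899 130.5708741479802
[536.61175977  68.29693262]
[509.59359541  44.5621376 ]
[500.79189898  60.86718214]
[524.71825881  75.70028422]
sleeve [array([542.99529207,  54.14908798]), array([513.10983625,  32.65120459]), array([492.44725829,  66.37195879])]
tape [ 454.09743679 -154.90477111   20.        ]
eraser [674.64918453 108.66862428  20.        ]
decoy [329.81065202 168.23313726  20.        ]
mug [749.2925452   28.89848076  20.        ]
```

```bash
python3 - <<'E'
from h import *
for n,q,z in(("books",(345,180),200),("books",(350,238),200),("box",(340,245),60),("box",(335,305),60)): print(n,atz("top",*q,z))
# book heights: base corner vs top in scene
b=atz("scene",308,165,0); print(b, [proj("scene",b+[0,0,h]).round() for h in(150,200,250)])
from scipy.spatial.transform import Rotation as R
s=bot.read_state(); Rt=R.from_euler("xyz",s["tool_rot"]).as_matrix()
for d in((128,302,0),(140,280,0)): print((Rt.T@np.array(d)/10/8).round(2))
E
```

```text
books [ 544.50114636 -228.17047016  200.        ]
books [ 428.33310891 -235.28728805  200.        ]
box [ 405.2244139  -250.27734267   60.        ]
box [ 266.26740747 -235.18805785   60.        ]
[ 552.03161488 -307.01637167    0.        ] [array([311., 123.]), array([313., 108.]), array([314.,  92.])]
[ 2.7  -3.09 -0.  ]
[ 2.76 -2.78 -0.  ]
```

>>> {"api": "drive_tool", "payload": {
  "increments": [
    [0,0,0,0,0,-4,8.5],
    [0,0,0,0,0,-4,8.5],
    [0,0,0,0,0,-4,8.5]
  ]
}}

```text
time: 1.35
eef_pos: [171.8, -522.0, 352.7]
tool_rot: [-3.14, -0.0, 0.318]
wrist_force: [-0.3, -0.6, 0.2]
grip_width: 85.0
```

>>> {"api": "drive_tool", "payload": {
  "increments": [
    [0,0,0,2.7,-3.1,0,8.5],
    [0,0,0,2.7,-3.1,0,8.5],
    [0,0,0,2.7,-3.1,0,8.5],
    [0,0,0,2.7,-3.1,0,8.5],
    [0,0,0,2.7,-3.1,0,8.5],
    [0,0,0,2.7,-3.1,0,8.5],
    [0,0,0,2.7,-3.1,0,8.5],
    [0,0,0,2.7,-3.1,0,8.5]
  ]
}}

```text
time: 2.02
eef_pos: [299.7, -217.5, 351.5]
tool_rot: [3.141, -0.0, 0.317]
wrist_force: [0.9, -0.4, 0.1]
grip_width: 85.2
```

>>> {"api": "drive_tool", "payload": {
  "increments": [
    [0,0,0,2.8,-2.8,0,8.5],
    [0,0,0,2.8,-2.8,0,8.5],
    [0,0,0,2.8,-2.8,0,8.5],
    [0,0,0,2.8,-2.8,0,8.5],
    [0,0,0,2.8,-2.8,0,8.5],
    [0,0,0,2.8,-2.8,0,8.5],
    [0,0,0,2.8,-2.8,0,8.5],
    [0,0,0,0,0,0,8.5]
  ]
}}

```text
time: 2.68
eef_pos: [426.1, 32.9, 351.1]
tool_rot: [-3.14, -0.001, 0.323]
wrist_force: [0.8, -0.9, 0.6]
grip_width: 85.1
```

```bash
python3 - <<'E'
from h import *
s=bot.read_state(); print(s["time"],s["eef_pos"],s["tool_rot"],s["joint_pos"])
c=bot.calibration("wrist"); print(c)
cv2.imwrite("pics/w1.png",bot.capture("wrist"))
print(proj("wrist",(518,60.5,165),c),proj("wrist",(470,130,146),c))
E
```

```text
2.6833 [426.11552852  32.89263876 351.13044302] [-3.14039628e+00 -8.54899004e-04  3.22631887e-01] [-3.28633108e-02  9.55547953e-03  1.76856859e+00  1.45029446e-03
  1.36308375e+00  1.21500181e+00]
{'fx': 294.66492033752377, 'fy': 294.66492033752377, 'cx': 255.96803675436715, 'cy': 189.47344963085254, 'T': array([[ 3.17625961e-01,  9.04625930e-01,  2.84193027e-01,
         4.98693268e+02],
       [-9.48215260e-01,  3.03420163e-01,  9.39362805e-02,
         5.62873652e+01],
       [-1.25269961e-03, -2.99312767e-01,  9.54154232e-01,
         4.94659079e+02],
       [ 0.00000000e+00,  0.00000000e+00,  0.00000000e+00,
         1.00000000e+00]])}
[258.40315442  77.3835663 ] [186.62928827 100.54806919]
```

View pics/w1.png

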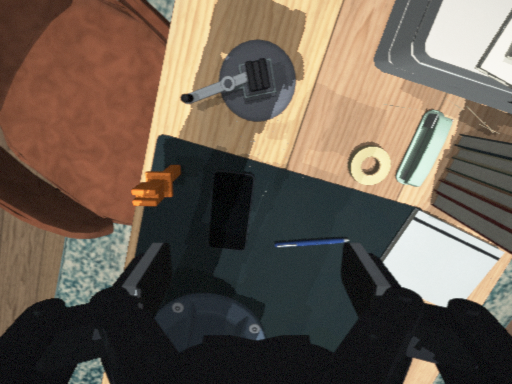

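The wrist view shows the stand foot at about (258,80), the head at (258,75) and the post at (187,99), which matches my estimates. Next I'll zoom in to refine them.

```bash
python3 - <<'E'
import cv2
im=cv2.imread("pics/w1.png")[30:130,170:310]
cv2.imwrite("pics/w1z.png",cv2.resize(im,None,fx=5.7,fy=5.7,interpolation=cv2.INTER_CUBIC))
E
```

```text
(no output)
```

View pics/w1z.png

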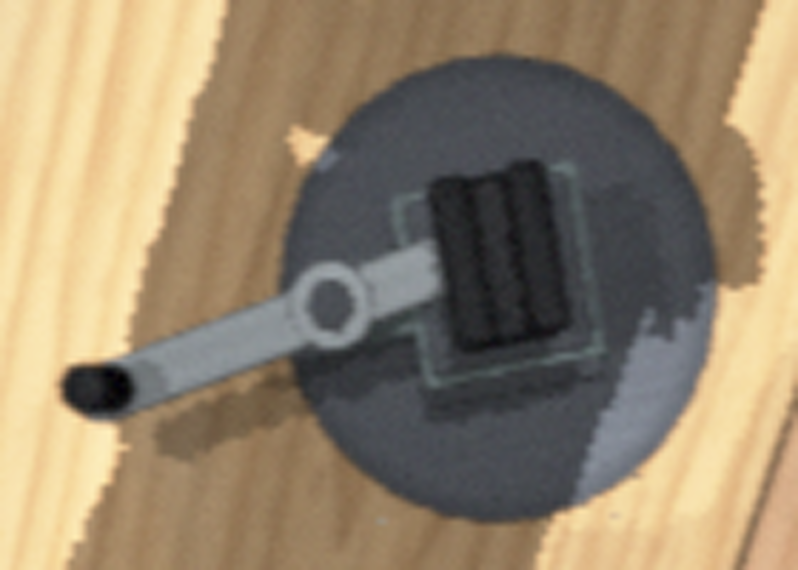

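```bash
python3 - <<'E'
from h import *
w=lambda q,z: atz("wrist",170+q[0]/5.7,30+q[1]/5.7,z)[:2]
S=np.array([w(q,100) for q in((398,200),(575,165),(602,348),(433,385))]);print("sleeve",S,S.mean(0))
H=np.array([w(q,165) for q in((433,178),(540,160),(570,332),(465,350))]);print("head",H,H.mean(0))
ang=lambda d:np.degrees(np.arctan2(d[1],d[0]))
for A in(S,H): print("x",ang(A[1]-A[2]),ang(A[0]-A[3]),"y",ang(A[0]-A[1]),ang(A[3]-A[2]),[np.hypot(*(A[i]-A[i-1])).round(1) for i in range(4)])
p=w((330,304),117);o=w((92,387),146.5);print("pin",p,"post",o,ang(p-S.mean(0)),np.hypot(*(p-S.mean(0))),ang(o-p),np.hypot(*(o-p)))
f=w((500,288),12);print("foot",f)
E
```

```text
sleeve [[526.79429964  85.15452267]
 [545.61218052  51.00271006]
 [512.13651693  32.8451001 ]
 [492.69156109  66.12234607]] [519.30863954  58.78116972]
head [[527.54540576  75.15778113]
 [536.51992574  57.78392696]
 [510.549039    42.93725621]
 [501.35066     60.41947079]] [518.99125763  59.07460877]
x 28.47594646575886 29.165166516046618 y 118.85506299383138 120.29910584990904 [np.float64(39.1), np.float64(39.0), np.float64(38.1), np.float64(38.5)]
x 29.755131679210706 29.364010381757197 y 117.31875972119906 117.751388536103 [np.float64(30.1), np.float64(19.6), np.float64(29.9), np.float64(19.8)]
pin [501.55952543  91.31357626] post [471.51119382 128.57160883] 118.61611285468659 37.05925696562536 128.8859231319827 47.865052213749394
foot [521.04605493  59.34404262]
```

>>> {"api": "drive_tool", "payload": {
  "increments": [
    [0,0,6.7,0,0,2.6,4.5],
    [0,0,6.7,0,0,2.6,4.5],
    [0,0,6.7,0,0,2.6,4.5],
    [0,0,6.7,0,0,2.6,4.5],
    [0,0,6.7,0,0,2.6,4.5],
    [0,0,0,0,0,0,4.5]
  ]
}}

```text
time: 3.23
eef_pos: [422.1, 27.2, 217.7]
tool_rot: [3.14, 0.006, -0.273]
wrist_force: [-1.2, -0.7, -1.2]
grip_width: 44.9
```

```bash
cat >> h.py <<'E'
from scipy.spatial.transform import Rotation as R
def delta(P):
    s=bot.read_state(); Rt=R.from_euler("xyz",s["tool_rot"]).as_matrix()
    return (Rt.T@(np.asarray(P,float)-s["eef_pos"])/10).round(2)
E
python3 - <<'E'
from h import *
s=bot.read_state(); print(s["time"],s["eef_pos"],s["tool_rot"],s["joint_pos"],s["grip_width"],delta((470,129.5,200)))
E
```

```text
3.2333 [422.06485866  27.24030321 217.69340847] [ 3.13991498  0.00649917 -0.27329853] [-4.56099745e-02  1.37356610e-01  1.97013106e+00 -1.93960679e-04
  1.04081512e+00  1.79857804e+00] 44.94847337261508 [  1.87 -11.14   1.74]
```

>>> {"api": "drive_tool", "payload": {
  "increments": [
    [0,0,0,0.5,-3.7,0,4.5],
    [0,0,0,0.5,-3.7,0,4.5],
    [0,0,0,0.5,-3.7,0,4.5],
    [0,0,0,0,0,0,4.5]
  ]
}}

```text
time: 3.57
eef_pos: [470.5, 134.6, 223.0]
tool_rot: [-3.139, -0.002, -0.261]
wrist_force: [0.5, -0.3, -0.6]
grip_width: 45.1
```

```bash
python3 - <<'E'
from h import *
s=bot.read_state(); print(s["time"],s["eef_pos"],s["tool_rot"],delta((470,129.5,123)))
c=bot.calibration("wrist")
im=bot.capture("wrist");cv2.imwrite("pics/w2.png",im)
print(proj("wrist",(470,129.5,146.5),c))
E
```

```text
3.5667 [470.49376292 134.64482601 223.03241927] [-3.13947543e+00 -2.41082895e-03 -2.60743606e-01] [ 0.06  0.53 10.  ]
[261.63192098 197.83209439]
```

View pics/w2.png

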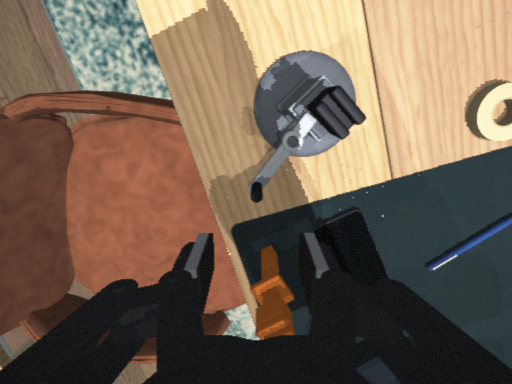

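The post top shows at about (257,195), roughly 3 mm from the prediction and well inside the 45 mm opening. Descending around it.

>>> {"api": "drive_tool", "payload": {
  "increments": [
    [0,0,0,0,0.3,2.5,4.5],
    [0,0,0,0,0,2.5,4.5],
    [0,0,0,0,0,2.5,4.5],
    [0,0,0,0,0,2.3,4.5],
    [0,0,0,0,0,0,4.5]
  ]
}}

```text
time: 4.03
eef_pos: [465.7, 126.7, 121.0]
tool_rot: [3.139, 0.005, -0.265]
wrist_force: [-0.5, -0.4, 0.1]
grip_width: 44.9
```

```bash
python3 - <<'E'
from h import *
s=bot.read_state(); print(s["time"],s["eef_pos"],s["tool_rot"],s["wrist_force"])
im=bot.capture("wrist");cv2.imwrite("pics/w3.png",im)
pin=np.array((501.5,90.8)); 
for a in (10,25,40,55,70,85,92):
    t=np.radians(119+a); print(a,delta((*(pin+50*np.array([np.cos(t),np.sin(t)])),125)))
E
```

```text
4.0333 [465.65258059 126.71316197 121.01580412] [ 3.139163    0.00475352 -0.26517583] [-0.48970996 -0.40750954  0.14081207]
10 [ 0.25 -0.34 -0.2 ]
25 [-0.37  0.81 -0.19]
40 [-0.67  2.08 -0.19]
55 [-0.63  3.39 -0.19]
70 [-0.25  4.64 -0.19]
85 [ 0.44  5.75 -0.19]
92 [ 0.85  6.2  -0.19]
```

View pics/w3.png

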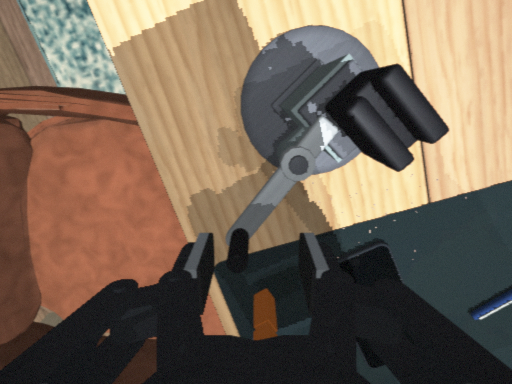

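The post stands between the pads at about (238,250), nearer the left (trailing) finger. I'll narrow the opening and sweep along the arc.

>>> {"api": "drive_tool", "payload": {
  "increments": [
    [0,0,0,0.2,0,-0.2,2.4],
    [0,0,0,0,0,0,2.4],
    [0,0,0,-0.15,0.6,0,2.4],
    [0,0,0,-0.15,0.6,0,2.4],
    [0,0,0,-0.2,0.6,0,2.4],
    [0,0,0,-0.2,0.6,0,2.4],
    [0,0,0,0,0.6,0,2.4],
    [0,0,0,0,0,0,2.4]
  ]
}}

```text
time: 4.75
eef_pos: [454.2, 99.6, 125.3]
tool_rot: [3.141, 0.0, -0.267]
wrist_force: [0.5, 0.5, 0.0]
grip_width: 24.1
```

```bash
python3 - <<'E'
from h import *
s=bot.read_state(); print(s["time"],s["eef_pos"],s["tool_rot"],s["wrist_force"],s["grip_width"])
im=bot.capture("wrist");cv2.imwrite("pics/w4.png",im)
pin=np.array((501.5,90.8)); 
for a in (10,25,40,55,70,85,92):
    t=np.radians(119+a); print(a,delta((*(pin+50*np.array([np.cos(t),np.sin(t)])),125)))
E
```

```text
4.75 [454.23512286  99.62551268 125.34783891] [ 3.14119584e+00  2.75679109e-04 -2.67455715e-01] [0.46210068 0.50136526 0.01305303] 24.102734829812626
10 [ 0.7  -3.27  0.04]
25 [ 0.09 -2.12  0.04]
40 [-0.21 -0.85  0.04]
55 [-0.17  0.46  0.04]
70 [0.21 1.71 0.04]
85 [0.9  2.82 0.04]
92 [1.31 3.26 0.04]
```

View pics/w4.png

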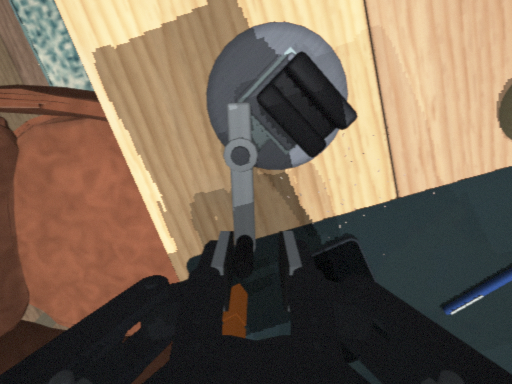

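The latch is now about 40° open, moving freely with the post at (243,250) between the fingers. Continuing.

>>> {"api": "drive_tool", "payload": {
  "increments": [
    [0,0,0,0,0.6,0,2.4],
    [0,0,0,0.05,0.6,0,2.4],
    [0,0,0,0.1,0.6,0,2.4],
    [0,0,0,0.2,0.55,0,2.4],
    [0,0,0,0.25,0.5,0,2.4],
    [0,0,0,0.25,0.4,0,2.4],
    [0,0,0,0,0,0,2.4],
    [0,0,0,0,0,0,2.4]
  ]
}}

```text
time: 5.47
eef_pos: [454.3, 66.7, 125.2]
tool_rot: [3.141, 0.001, -0.267]
wrist_force: [0.0, 0.7, -0.5]
grip_width: 24.2
```

```bash
python3 - <<'E'
from h import *
s=bot.read_state(); print(s["time"],s["eef_pos"],s["tool_rot"],s["wrist_force"],s["grip_width"])
im=bot.capture("wrist");cv2.imwrite("pics/w5.png",im)
im=bot.capture("top")[160:240,150:250];cv2.imwrite("pics/top5.png",cv2.resize(im,None,fx=6,fy=6))
E
```

```text
5.4667 [454.25454151  66.73466873 125.18032298] [ 3.14126527e+00  5.15903947e-04 -2.67407407e-01] [ 0.00472409  0.72645658 -0.48158683] 24.169487106221645
```

View pics/w5.png

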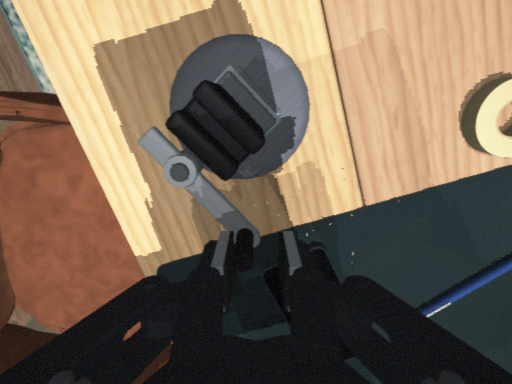

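The latch is now about 90° from closed: pin at (180,172), post at (243,240), arm parallel to the head slot. I'll rise, turn to yaw 29° and move over the rod.

>>> {"api": "drive_tool", "payload": {
  "increments": [
    [0,0,0,0,0,-3.5,2.4],
    [0,0,-6.3,0,0,-3.5,2.4],
    [0,0,-6.3,0,0,-2,5],
    [0,0,-6.3,0,0,0,5],
    [0,0,-6.3,0,0,0,5],
    [0,0,-6.3,0,0,0,5],
    [0,0,-6.3,0,0,0,5],
    [0,0,-6.3,0,0,0,5]
  ]
}}

```text
time: 6.23
eef_pos: [454.1, 67.3, 215.2]
tool_rot: [-3.141, 0.0, 0.509]
wrist_force: [-0.6, 0.5, -0.6]
grip_width: 49.9
```

>>> {"api": "drive_tool", "payload": {
  "increments": [
    [0,0,0,0,0,0,5],
    [0,0,0,0,0,0,5]
  ]
}}

```text
time: 6.4
eef_pos: [454.2, 67.2, 215.2]
tool_rot: [-3.142, 0.0, 0.5]
wrist_force: [-0.1, -0.3, 0.3]
grip_width: 50.1
```

```bash
python3 - <<'E'
from h import *
s=bot.read_state(); print(s["time"],s["eef_pos"],s["tool_rot"],s["wrist_force"],s["grip_width"])
print(delta((519,59.3,200)),np.degrees(s["tool_rot"][2]))
c=bot.calibration("wrist")
im=bot.capture("wrist");cv2.imwrite("pics/w6.png",im)
u=proj("wrist",(519,59.3,165),c);print(u)
E
```

```text
6.4 [454.18318354  67.20891954 215.19866314] [-3.14150085e+00  3.81509576e-04  4.99746162e-01] [-0.06820589 -0.26325517  0.27719885] 50.06277422417668
[5.31 3.8  1.52] 28.63334592570008
[313.46927873 134.1405594 ]
```

View pics/w6.png

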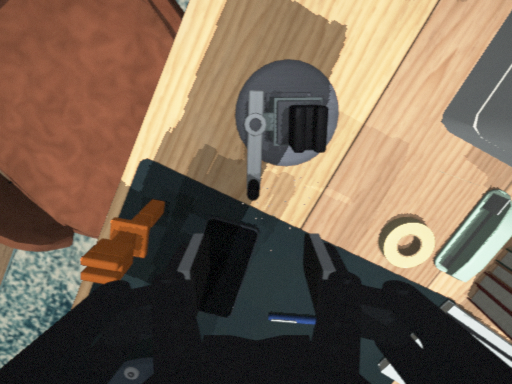

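View pics/top5.png

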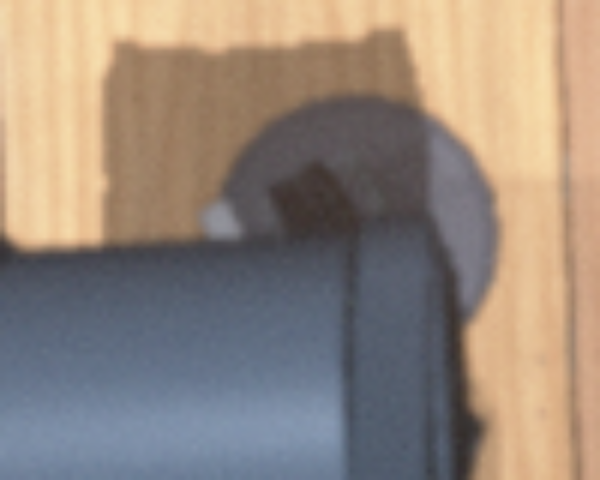

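The latch is fully open and parallel to the head (arm x≈255, head at x 290–327, rows 103–153), and the yaw looks aligned. Now I'll refine the head position.

```bash
python3 - <<'E'
import cv2
im=cv2.imread("pics/w6.png")[80:210,230:350]
cv2.imwrite("pics/w6z.png",cv2.resize(im,None,fx=4.6,fy=4.6,interpolation=cv2.INTER_CUBIC))
E
```

```text
(no output)
```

View pics/w6z.png

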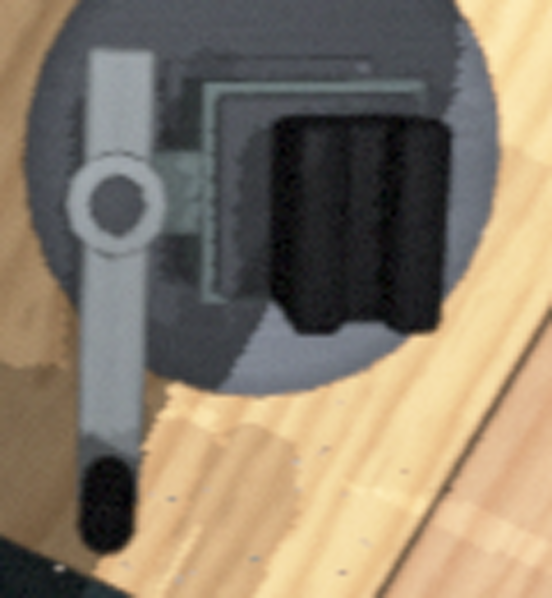

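```bash
python3 - <<'E'
from h import *
for q,z in(((311.1,129.6),165),((298.5,121.7),100),((230+117/4.6,80+203/4.6),117)):
    p=atz("wrist",*q,z); print(p,delta(p))
E
```

```text
[520.77222178  62.12768645 165.        ] [5.6  3.63 5.02]
[521.02403202  61.36373687 100.        ] [ 5.59  3.71 11.52]
[502.83386518  93.50359001 117.        ] [5.53 0.02 9.82]
```

>>> {"api": "drive_tool", "payload": {
  "increments": [
    [0,0,0,2.75,1.8,0,5],
    [0,0,0,2.75,1.8,0,5],
    [0,0,0,0,0.05,0,5],
    [0,0,0,0,0,2,5],
    [0,0,0,0,0,0,5]
  ]
}}

```text
time: 6.87
eef_pos: [518.9, 61.5, 192.6]
tool_rot: [-3.14, 0.004, 0.5]
wrist_force: [0.2, -0.2, -1.6]
grip_width: 49.9
```

```bash
python3 - <<'E'
from h import *
s=bot.read_state(); print(s["time"],s["eef_pos"],s["tool_rot"],s["wrist_force"],s["grip_width"], delta((520.9,61.7,128)))
cv2.imwrite("pics/w7.png",bot.capture("wrist"))
E
```

```text
6.8667 [518.87932468  61.51539553 192.56841323] [-3.13957666  0.00392694  0.49987046] [ 0.21306835 -0.22023844 -1.63683031] 49.90346226990245 [0.21 0.09 6.46]
```

View pics/w7.png

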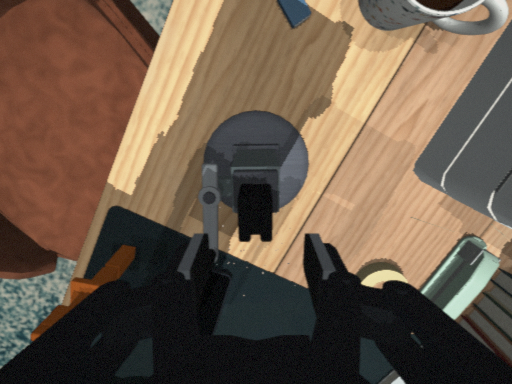

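The head sits at col 256, midway between the finger tips at about 195 and 318. Descending to grip height.

>>> {"api": "drive_tool", "payload": {
  "increments": [
    [0,0,0,0,0,1.6,5],
    [0,0,0,0,0,1.6,5],
    [0,0,0,0,0,1.6,5],
    [0,0,0,0,0,1.6,5],
    [0,0,0,0,0,0,5],
    [0,0,0,0,0,0,5]
  ]
}}

```text
time: 7.42
eef_pos: [519.9, 61.7, 131.8]
tool_rot: [-3.141, 0.001, 0.502]
wrist_force: [-0.2, -0.3, 0.5]
grip_width: 49.7
```

```bash
python3 - <<'E'
from h import *
s=bot.read_state(); print(s["time"],s["eef_pos"],s["tool_rot"],s["wrist_force"],s["grip_width"], delta((520.9,61.7,128)))
cv2.imwrite("pics/w8.png",bot.capture("wrist"))
E
```

```text
7.4167 [519.93867774  61.66910537 131.79549925] [-3.14122902e+00  6.68143484e-04  5.01942188e-01] [-0.2483483  -0.29174971  0.54255175] 49.70028389085369 [0.09 0.04 0.38]
```

View pics/w8.png

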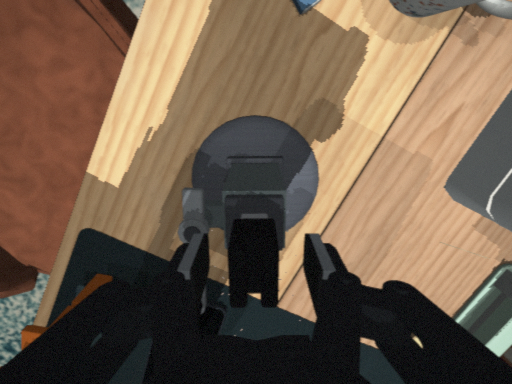

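>>> {"api": "drive_tool", "payload": {
  "increments": [
    [0,0,0,0,0,0.2,5],
    [0,0,0,0,0,0,3],
    [0,0,0,0,0,0,2.4],
    [0,0,0,0,0,0,2.0],
    [0,0,0,0,0,0,1.8],
    [0,0,0,0,0,0,1.8]
  ],
  "newtons": 40
}}

```text
time: 7.97
eef_pos: [520.4, 61.7, 129.9]
tool_rot: [3.141, -0.001, 0.503]
wrist_force: [-1.4, 1.0, 5.8]
grip_width: 21.7
```

```bash
python3 - <<'E'
from h import *
s=bot.read_state(); print(s["time"],s["eef_pos"],s["tool_rot"],s["wrist_force"],s["ft_torque"],s["grip_width"])
E
```

```text
7.9667 [520.37514258  61.69850963 129.8882797 ] [ 3.14134916e+00 -6.77462074e-04  5.02818491e-01] [-1.39874668  1.00528634  5.77302847] [0.11894371 0.25597206 0.00391547] 21.652801510588727
```

>>> {"api": "drive_tool", "payload": {
  "increments": [
    [0,0,0,0,0,-0.3,1.8],
    [0,0,0,0,0,-0.3,1.8],
    [0,0,0,0,0,-0.3,1.8],
    [0,0,0,0,0,-0.3,1.8],
    [0,0,0,0,0,0,1.8]
  ]
}}

```text
time: 8.38
eef_pos: [520.3, 61.6, 141.8]
tool_rot: [3.141, -0.001, 0.503]
wrist_force: [0.0, -0.2, -3.4]
grip_width: 21.5
```

```bash
python3 - <<'E'
from h import *
s=bot.read_state(); print(s["time"],s["eef_pos"],s["tool_rot"],s["wrist_force"],s["ft_torque"],s["grip_width"])
im=bot.capture("wrist");cv2.imwrite("pics/w9.png",im)
im=bot.capture("scene")[140:265,190:290];cv2.imwrite("pics/s9.png",cv2.resize(im,None,fx=4.7,fy=4.7,interpolation=cv2.INTER_CUBIC))
E
```

```text
8.3833 [520.34054642  61.58521813 141.83503275] [ 3.14126030e+00 -5.61872691e-04  5.02811025e-01] [ 0.01006174 -0.23945098 -3.37179447] [ 0.01368239 -0.00884372 -0.00111255] 21.529115245724192
```

View pics/w9.png

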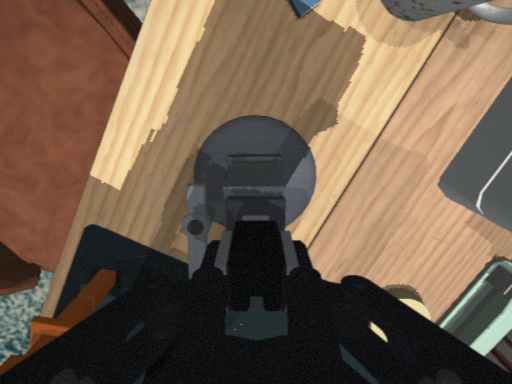

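View pics/s9.png

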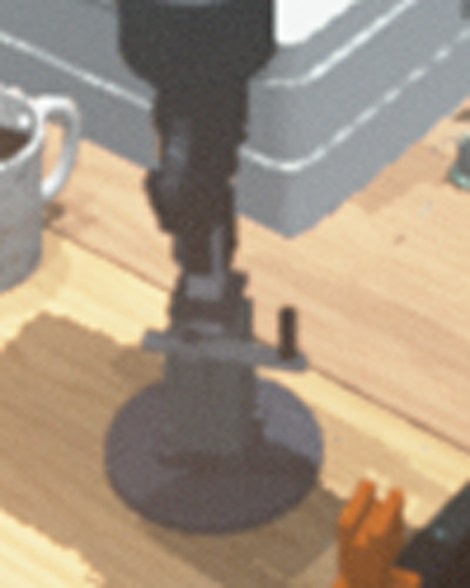

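The wrist load of -3.4 N is about the rod's weight, with no side force, so the rod is drawing freely. The stand stays flat. Continuing to about 48 mm.

>>> {"api": "drive_tool", "payload": {
  "increments": [
    [0,0,0,0,0,-0.4,1.8],
    [0,0,0,0,0,-0.4,1.8],
    [0,0,0,0,0,-0.4,1.8],
    [0,0,0,0,0,-0.4,1.8],
    [0,0,0,0,0,-0.4,1.8],
    [0,0,0,0,0,0,1.8]
  ]
}}

```text
time: 8.98
eef_pos: [520.6, 61.6, 162.3]
tool_rot: [3.141, -0.001, 0.503]
wrist_force: [0.5, 0.4, -4.1]
grip_width: 21.3
```

>>> {"api": "drive_tool", "payload": {
  "increments": [
    [0,0,0,0,0,-0.4,1.8],
    [0,0,0,0,0,-0.4,1.8],
    [0,0,0,0,0,-0.4,1.8],
    [0,0,0,0,0,-0.4,1.8],
    [0,0,0,0,0,0,1.8],
    [0,0,0,0,0,0,1.8],
    [0,0,0,0,0,0,1.8]
  ]
}}

```text
time: 9.57
eef_pos: [520.0, 61.6, 177.2]
tool_rot: [-3.141, 0.0, 0.503]
wrist_force: [-0.3, -0.5, -4.0]
grip_width: 21.6
```

```bash
python3 - <<'E'
from h import *
s=bot.read_state(); print(s["time"],s["eef_pos"],s["tool_rot"],s["wrist_force"],s["ft_torque"],s["grip_width"])
im=bot.capture("wrist");cv2.imwrite("pics/w10.png",cv2.resize(im[100:300,180:330],None,fx=3,fy=3,interpolation=cv2.INTER_CUBIC))
im=bot.capture("scene")[140:265,190:290];cv2.imwrite("pics/s10.png",cv2.resize(im,None,fx=4.7,fy=4.7,interpolation=cv2.INTER_CUBIC))
print([proj("scene",(512,52,z)) for z in (100,110,148)], proj("scene",(520.5,61.5,110)))
E
```

```text
9.5667 [520.01650904  61.58887819 177.17271599] [-3.14149655e+00  2.34202290e-04  5.02812665e-01] [-0.26662754 -0.48623491 -3.96624278] [ 0.01785894 -0.01273818 -0.00937239] 21.62804760549893
[array([239.48301504, 207.00808468]), array([239.36999468, 203.93505586]), array([238.92907787, 191.94650732])] [234.14289571 204.47131747]
```

View pics/w10.png

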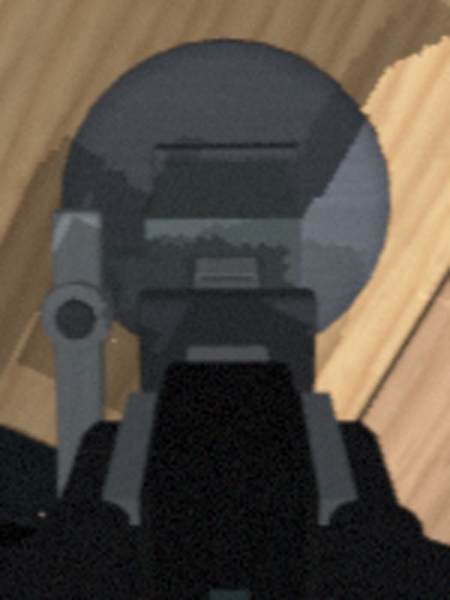

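View pics/s10.png

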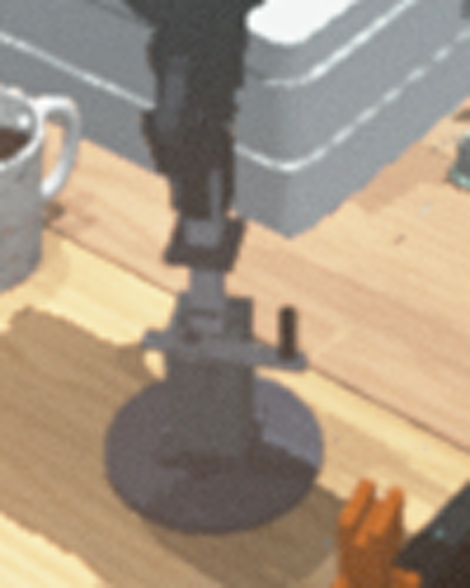

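```bash
python3 - <<'E'
from h import *
ax=np.array((520.2,61.6)); t=np.radians(28.8); X=np.array((np.cos(t),np.sin(t)));Y=np.array((-X[1],X[0]))
P=lambda a,b,z:(*(ax+a*X+b*Y),z)
c=bot.calibration("wrist")
for lift in(38,44,48,52):
  print("lift",lift,"w: collar under edge",[proj("wrist",P(18,b,100+lift),c).round(1).tolist() for b in(18,-18)],"groove top/mid/bot on +x",[proj("wrist",P(8,0,100+lift-38+k),c).round(1).tolist() for k in(3,0,-3)],"collar top",proj("wrist",P(18,0,108+lift),c).round(1))
  print("   scene collar under corners",[proj("scene",P(a,b,100+lift)).round(1).tolist() for a in(-18,18) for b in(-18,18)])
print("sleeve w", [proj("wrist",P(20,b,100),c).round(1).tolist() for b in(20,-20)],"mouth edge",proj("wrist",P(9,0,100),c), "scene",[proj("scene",P(a,b,100)).round(1).tolist() for a in(-20,20) for b in(-20,20)])
im=bot.capture("wrist");cv2.imwrite("pics/w11.png",cv2.resize(im[165:235,220:295],None,fx=8,fy=8,interpolation=cv2.INTER_CUBIC))
im=bot.capture("scene");cv2.imwrite("pics/s11.png",cv2.resize(im[180:230,212:262],None,fx=11,fy=11,interpolation=cv2.INTER_CUBIC))
E
```

```text
lift 38 w: collar under edge [[227.5, 190.4], [282.9, 190.5]] groove top/mid/bot on +x [[255.3, 189.0], [255.3, 187.9], [255.3, 186.8]] collar top [255.1 194.3]
   scene collar under corners [[242.8, 191.9], [239.6, 201.6], [228.2, 190.1], [224.7, 199.7]]
lift 44 w: collar under edge [[226.6, 193.3], [283.7, 193.3]] groove top/mid/bot on +x [[255.3, 191.4], [255.3, 190.2], [255.3, 189.0]] collar top [255.1 197.5]
   scene collar under corners [[242.7, 189.9], [239.5, 199.6], [228.1, 188.2], [224.5, 197.8]]
lift 48 w: collar under edge [[226.0, 195.3], [284.3, 195.4]] groove top/mid/bot on +x [[255.3, 193.0], [255.3, 191.8], [255.3, 190.6]] collar top [255.1 199.7]
   scene collar under corners [[242.7, 188.7], [239.4, 198.4], [228.0, 186.9], [224.5, 196.5]]
lift 52 w: collar under edge [[225.3, 197.4], [284.9, 197.5]] groove top/mid/bot on +x [[255.2, 194.8], [255.3, 193.5], [255.3, 192.2]] collar top [255.1 202. ]
   scene collar under corners [[242.6, 187.4], [239.4, 197.1], [228.0, 185.6], [224.4, 195.2]]
sleeve w [[229.4, 173.0], [281.2, 173.0]] mouth edge [255.29971778 186.64645249] scene [[244.1, 203.3], [240.6, 214.1], [228.3, 201.3], [224.4, 212.1]]
```

View pics/w11.png

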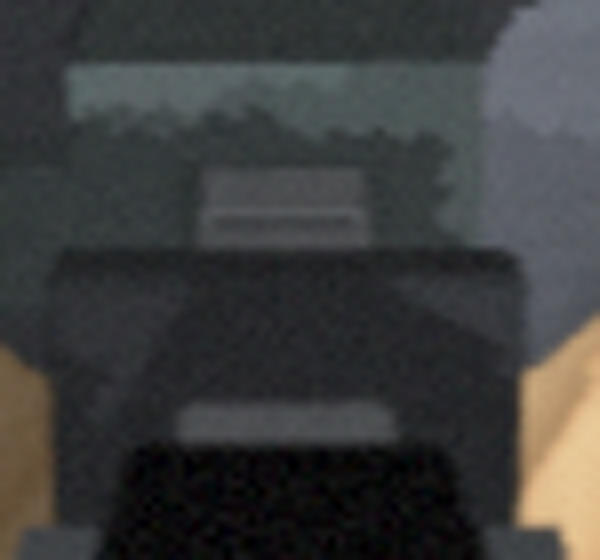

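View pics/s11.png

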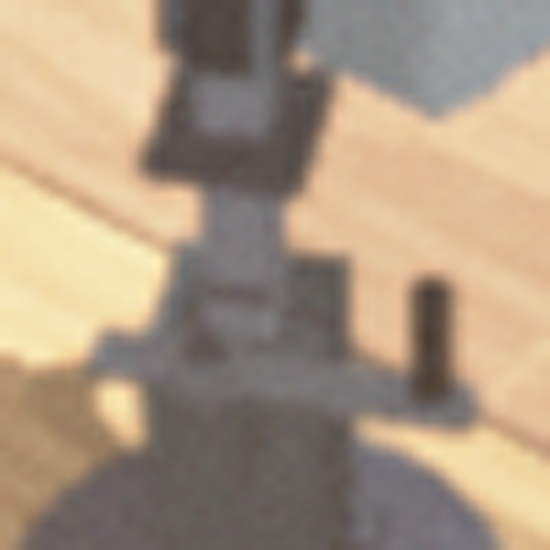

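Both views show the groove about 10–12 mm above the mouth: wrist groove row 192.5 against mouth row 186, scene 206.8 against about 210.5. The collar edges also imply a lift of about 48–50 mm. I'll let it settle briefly, then hand in.

>>> {"api": "drive_tool", "payload": {
  "increments": [
    [0,0,0,0,0,0,1.8],
    [0,0,0,0,0,0,1.8],
    [0,0,0,0,0,0,1.8]
  ]
}}

```text
time: 10.02
eef_pos: [520.1, 61.6, 177.2]
tool_rot: [-3.142, 0.0, 0.503]
wrist_force: [-0.5, -0.6, -3.9]
grip_width: 21.8
```

```bash
python3 - <<'E'
from h import *
s=bot.read_state(); print(s["time"],s["eef_pos"],s["wrist_force"],s["grip_width"],abs(s["qvel"]).max())
print(bot.finish_job())
E
```

```text
10.0167 [520.11452897  61.61453156 177.23629285] [-0.47606453 -0.56603687 -3.85773663] 21.837606456353917 0.0015798942037270776
the job is handed in; nothing more can be done
None
```

I swung the latch open to about 1.5 rad with the rod still down. I then gripped the clip head across its 22 mm side at 40 N, drew the rod straight up about 48 mm, and handed the job in while holding it still at 10 s of the 48 s.

Last checks before handing in:
- **Groove height:** the wrist and scene views both put the groove about 10–12 mm above the sleeve's mouth. The collar's position implies a lift of 48–50 mm, a millimetre or two more than the arm's own 47–48 mm.
- **Forces:** the wrist force was about 4 N, roughly the rod's weight, with side force under 1 N, so the rod is not binding on the sleeve.
- **Grip:** the finger opening was 21.8 mm and the arm was still.
- **Stand and latch:** in the last views the stand was flat and in place, and the latch open.
- **Other things on the desk:** I kept clear of them but did not measure their positions again at the end.

No check failed. The hand-in reports no verdict, so I can't confirm the judged result.

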